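# Refit the cover of the desk cable outlet with its snap cap

## Task

The cover of the cable outlet box on the desk sits crooked: press its raised edge down until the cover lies level on the box. Then take the ribbed snap cap that stands on the desk, set it over the stud in the middle of the cover and press it down, without slamming or forcing it, past the click until it sits tight on the cover. Keep pushing after the click and finish while still holding the cap pressed firmly against the cover; leave the other things on the desk where they are.

Things in the scene. Friction and masses are not known exactly. Their poses are not given: they have to be found in the camera images.
- outlet: Cable outlet box fixed to the desk, plain grey, 116 x 116 mm and 30 mm high (126 x 126 mm at its foot). Origin: middle of its underside. z up; +x points horizontally from the stud towards the side where the cover's edge is raised.
- stud_tip (a point): Tip of the upright steel stud in the middle of the outlet box, 58 mm above the desk and 22 mm above the cover's top once that is level. Axes as the box's. The stud is 16 mm thick with a conical tip 7 mm wide at its end; four spring-loaded steel balls stand 4.5 mm out of its side, 11 mm below the tip.
- cover_center (a point): Middle of the top face of the loose grey cover plate, 120 x 120 x 6 mm, lying on the box with the stud through its 30 mm hole. z normal to the plate, +x along it to the raised edge. It slopes by about 0.09 rad at the start. Once level this point is 36 mm above the desk.
- cover_high_edge (a point): Where to press the cover: on its top face, 15 mm in from the middle of the raised edge. That edge stands about 10 mm up on a stiff rubber strip, which a push of about 5 N or more sinks into the box, where it stays. Once level this point is 36 mm above the desk.
- cap_center (a point): Middle, half-way up (15 mm over its foot), of the loose snap cap: grey round plastic, 30 mm high, ribbed body 38 mm in diameter on a foot flange 44 mm in diameter and 5 mm high; closed top, open underside. It stands upright on the desk, open side down; z is its axis. Snapped home, this point is 15 mm above the cover's top, 51 mm above the desk.
- cap_foot (a point): Middle of the cap's open underside. Inside is a lip 4 mm high with a 19 mm opening, then a cavity up to 24 mm. Coming down on the stud it meets the balls 17 mm above the level cover; pushing it over them takes about 10 N; about 7 mm above the cover the force drops (the click) and the balls draw the cap down, then the foot seats on the rigid cover.
- tape_measure: Tape measure, 31 x 78 x 54 mm, standing between the places of box and cap; origin at the middle of its underside. To be left alone.
- label_roll: Roll of white labels, 72 mm in diameter and 40 mm high; origin at the middle of its underside. To be left alone.
- pot: Small white pot with a black lid, 44 mm in diameter and 35 mm high; origin at the middle of its underside. Not the cap; to be left alone.
- tape_roll: Roll of brown parcel tape, 92 mm in diameter and 48 mm high, at the right; origin at the middle of its underside. To be left alone.
- glue: White glue bottle with a dark nozzle, 35 mm in diameter and 112 mm high, at the left; origin at the middle of its underside. To be left alone.
- mouse: Black computer mouse, 114 x 62 x 46 mm, at the near right; origin at the middle of its underside. To be left alone.
Mind the look-alikes: they are no part of the job. What is shaped like the part that bears cap_center but red is not meant.

How it is judged:
On the way, in this order (a step that is already met when the one before it is completed fails the run):
1. the cover is pressed level on the box, before the cap is brought to it (angle between cover_center's own z axis and vertical below 0.03 rad and z of cover_center in the frame of stud_tip below -0.0205 m and horizontal distance between cap_center and stud_tip above 0.06 m), for 0.2 s.
2. the cap has snapped onto the stud and is pressed against the cover (z of cap_center in the frame of stud_tip below -0.0045 m and horizontal distance between cap_center and stud_tip below 0.004 m and angle between cap_center's own z axis and vertical below 0.1 rad and contact force between cap and cover above 3 N), for 0.4 s.
At the end, for the whole second after the job is handed in: Cap snapped home: upright within 0.1 rad, within 4 mm of the stud axis, foot within 2.5 mm of the cover; cover level within 0.03 rad and within 1.5 mm of the box; the robot still pushes the cap on the cover with over 3 N at the end and for the second after (all of step 2 and angle between cover_center's own z axis and vertical below 0.03 rad and z of cover_center in the frame of stud_tip below -0.0205 m and contact force between any of the fingers, the arm and cap above 2 N); the arm keeps its last pose, push and grip.
It fails at once if the cap or cover is slammed or forced (over 80 N) (contact force between cap and cover above 80 N or contact force between cover and outlet above 80 N).
It fails at once if another thing on the desk is shifted by more than 3 cm (distance of any of tape_measure, label_roll, pot, tape_roll, glue, mouse from where it was at the start of the episode above 0.03 m).
It also fails if it takes over 61 s, if anything falls off the work surface, if the arm or the gripper's body presses on something with over 40 N, if the wrist force passes 120 N, or if a joint passes its speed limit or range.

## Robot

A 6-joint arm with a two-finger parallel gripper is mounted at the origin on a cart in front of the work surface, level with it; the furniture and walls round the work are solid. World frame = base frame: x ahead of the robot, y to its left, z up, the work surface at z = 0. Lengths are in m, angles in rad, forces in N, time in s.
With the tool pointing down it reaches from about 0.3 to 0.875 m from the base axis. Payload 4.2 kg.
Tool frame: the origin (TCP) lies midway between the tips of the shut fingers; the grasp point (between the pads) lies 19 mm behind it; z points along the fingers, y is the line along which they close (so a half turn about z gives the same grasp; the last joint's range is limited). The gripper opens to 85 mm and grips with 20 to 120 N. Pads are 22 mm wide; open, the fingers measure 114 mm over their backs; the gripper's body (76 mm by 85 mm) begins 54 mm behind the grasp point. The pads swing forward as they close: fully open they stand 13 mm farther back than shut.
Start: joints at [-1.285, 0.32, 1.565, -0, 1.257, -0.02], TCP at [0.173, -0.548, 0.231] pointing down, gripper open.
Joint ranges: [-3.11, 3.11], [-0.84, 2.01], [0.21, 2.61], [-1.34, 4.49], [0.05, 2.63], [-2.56, 2.56]. Speed limits (rad/s): [2.57, 2.57, 3.14, 3.14, 3.14, 3.14].

## Interface

Orientations are given as a 3x3 rotation matrix whose columns are the frame's x, y, z axes.
In Python, from bench import manip, eyes gives the robot as it stands.
- The arm moves only by the shell command python3 -m inch 'ROWS' [FORCE]. ROWS is JSON, a list of rows, each an object of numbers: "x", "y", "z": the shift along the world's x, y, z in cm; "wx", "wy", "wz": the turn, a rotation vector about the world's x, y, z in rad; "grip": the gripper's target within -1 to 1 (fully open at 1, half-way at 0, shut at -1). In form: [{"x": .., "y": .., "z": .., "wx": .., "wy": .., "wz": .., "grip": ..}, ...]. A call has 1 to 20 rows; each row is the pose to reach, as a shift and turn from the pose commanded when the call began; what a row does not reach only later rows make up. A row lasts 1/8 s, in which the tool goes at most 62.5 mm and 10.7 degrees, less where a joint would pass 70% of its speed; a pose out of reach is approached as far as the arm can. A call with a gripper value outside its range is refused whole. The fingers move at their own pace and stop on an object; FORCE is the grip in N (left out, the last holds). Time passes only in rows, so rows that repeat a pose let the fingers close. It gives the time, the measured TCP pose, the force, the opening and the grip force at its end, in the units of the state.
- manip.observe(): the state, without advancing time (a new reading comes with each control period).
- eyes.camera(name): name is "scene" or "top"; returns the picture (384x512x3 uint8, red, green, blue); there is no depth.
- eyes.camera_params(name): a dict with "camera_matrix" (3x3 intrinsics, pixels), "k1" (the pictures are not rectified: a ray, as slopes to the right and down, at radius r is drawn at 1 + k1 r^2 times it, then the intrinsics apply), "xyz" and "rotation" of the camera in the world. Camera axes: x right, y down, z forward; pixel columns grow to the right and rows downward; lengths in m; the calibration is good to about 2 mm. A picture is of the moment at which its call begins. camera_params takes no time and is no camera call.
- manip.job_done(): hands the job in; it is judged then, once.
The state is a dict: "time_s": time; "joint_pos": joint angles; "joint_velocities": joint speeds; "joint_efforts": joint torques, N m; "tool_pos": TCP position; "eef_rot": TCP orientation; "ft_force": force on the tool from outside, world axes, zero at the start; "wrist_torque": the same for the moment, N m; "grip_width": finger opening in m; "grip_force": force on a finger pad.
Only numpy, scipy, OpenCV 4.12 (cv2) and the standard library are available. Lean on these libraries where they do the work, as an engineer would, in place of code of your own. Each camera call takes 0.05 s, during which the arm holds its last target. There are 200 camera calls.

## Working session

There is one attempt and no reset: what is moved stays moved. The work goes in short steps, Python scripts to look and compute and a shell command to move; the robot and the scene stay as the last step left them, time stands still between calls to the robot, and variables do not carry over. Pictures are saved under pics/ and viewed, at most 10 in all, crops included, and the job is handed in when it is done.

```bash
ls; mkdir -p pics; cat > h.py <<'E'
import numpy as np, cv2
from bench import manip, eyes
def ray(n,u,v):
    p=eyes.camera_params(n);K=np.array(p["camera_matrix"]);
    d=cv2.undistortPoints(np.array([[[u,v]]],float),K,np.array([p["k1"],0,0,0,0.]))[0,0]
    return np.array(p["xyz"]),np.array(p["rotation"])@np.array([d[0],d[1],1])
def onz(n,u,v,z):
    o,d=ray(n,u,v);return o+d*(z-o[2])/d[2]
def proj(n,P):
    p=eyes.camera_params(n);R=np.array(p["rotation"]);q=R.T@(np.array(P)-np.array(p["xyz"]))
    s=q[:2]/q[2];s=s*(1+p["k1"]*(s@s));K=np.array(p["camera_matrix"]);return (K@[*s,1])[:2]
def save(n,f):
    im=eyes.camera(n);cv2.imwrite(f,im[:,:,::-1]);return im
E
python3 - <<'E'
from h import *
a=save("scene","pics/s0.png");b=save("top","pics/t0.png")
cv2.imwrite("pics/both.png",np.hstack([a,b])[:,:,::-1])
for n in("scene","top"):
    p=eyes.camera_params(n);print(n,p)
print(manip.observe())
E
```

```text
pics
scene {'camera_matrix': array([[429.78186722,   0.        , 256.99477397],
       [  0.        , 429.78186722, 193.60202369],
       [  0.        ,   0.        ,   1.        ]]), 'k1': -0.1554968604123531, 'xyz': array([ 0.03477068, -0.80192809,  0.9520037 ]), 'rotation': array([[ 0.86619602, -0.34438048,  0.36208638],
       [-0.49966723, -0.60574516,  0.61919744],
       [ 0.00609256, -0.71726905, -0.69676968]])}
top {'camera_matrix': array([[348.32460388,   0.        , 254.98693113],
       [  0.        , 348.32460388, 195.46244672],
       [  0.        ,   0.        ,   1.        ]]), 'k1': -0.009307785147516293, 'xyz': array([ 0.37954974, -0.0245671 ,  1.08612289]), 'rotation': array([[-0.00342636, -0.99367041,  0.11228255],
       [-0.99997595,  0.00408173,  0.00560744],
       [-0.00603025, -0.11226063, -0.9936605 ]])}
{'time_s': 0.1, 'joint_pos': array([-1.28502321e+00,  3.20221086e-01,  1.56557023e+00, -1.55002972e-05,
        1.25739045e+00, -1.99748465e-02]), 'joint_velocities': array([-4.83825781e-04, -3.60281844e-04, -2.75090682e-03, -3.52502686e-04,
        7.99011064e-05, -3.41178616e-04]), 'joint_efforts': array([ 7.00214914e-04, -4.16408944e+01, -2.34704214e+01,  5.11861742e-05,
        4.84986434e-03, -2.36736361e-05]), 'tool_pos': array([ 0.17296738, -0.54791626,  0.23056516]), 'eef_rot': array([[ 9.53620639e-01,  3.01010735e-01, -4.62117291e-04],
       [ 3.01011089e-01, -9.53619427e-01,  1.52050892e-03],
       [ 1.70054825e-05, -1.58909112e-03, -9.99998737e-01]]), 'ft_force': array([ 0.34833271,  0.29314636, -0.12328606]), 'wrist_torque': array([-0.03345533,  0.03291814, -0.05066409]), 'grip_force': 0.0, 'grip_width': 0.08548657585626045}
```

View pics/t0.png

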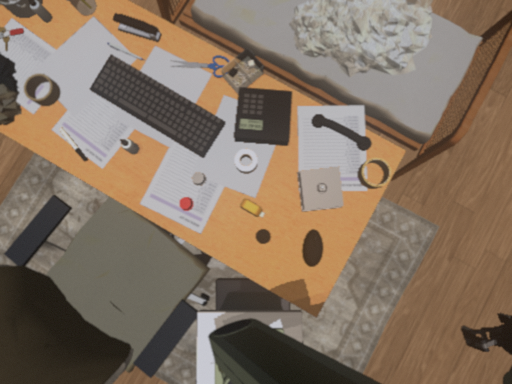

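View pics/s0.png

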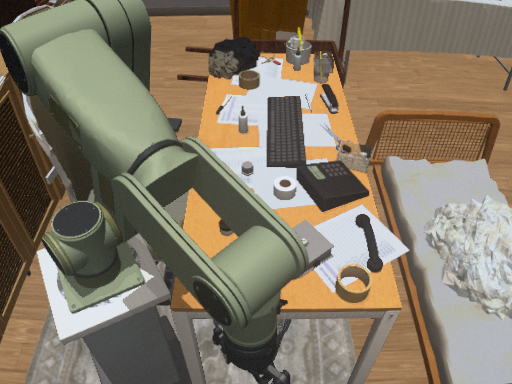

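The top view shows the box at (321,188), with its stud at (322,187). The candidates for the cap are:
- the grey round thing at (199,179)
- the red one at (187,203)
- the black-lidded pot at (263,237)

Grey fits the description, since red is excluded and the pot has a black lid. The tape measure is at (252,208), the label roll at (246,160), the glue at (129,145), and the mouse at (313,247). In the scene view the arm hides the box. I'll confirm the cap in an enlarged crop.

```bash
python3 - <<'E'
from h import *
b=cv2.imread("pics/t0.png")
c1=cv2.resize(b[150:230,165:225],None,fx=6,fy=6,interpolation=cv2.INTER_CUBIC)
c2=cv2.resize(b[150:230,290:350],None,fx=6,fy=6,interpolation=cv2.INTER_CUBIC)
cv2.imwrite("pics/c0.png",np.hstack([c1,c2]))
for nm,u,v,z in [("cap",199,179,.03),("stud",322,187,.058),("cover",321,188,.036),("red",187,203,.03),("tm",252,208,.054),("lab",246,160,.04),("pot",263,237,.035)]:
    print(nm,onz("top",u,v,z).round(3))
E
```

```text
cap [0.55  0.153 0.03 ]
stud [ 0.52  -0.218  0.058]
cover [ 0.52  -0.219  0.036]
red [0.477 0.189 0.03 ]
tm [ 0.459 -0.01   0.054]
lab [0.607 0.008 0.04 ]
pot [ 0.373 -0.042  0.035]
```

View pics/c0.png

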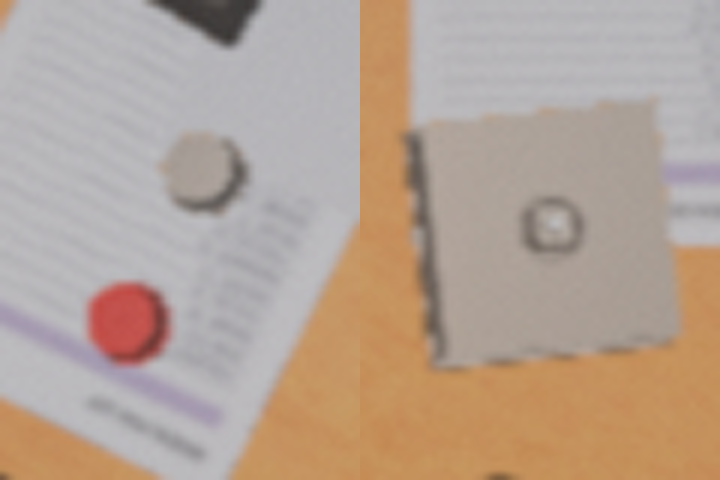

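The crop confirms the grey cap at about (198,178), with the red decoy below it, and the stud tip at (322,187.5). The dark strip along the left (+y) edge of the cover suggests that edge is the raised one. I'll move the arm out of the scene camera's view and check.

```bash
python3 -m inch '[{"x":2,"y":6,"z":1,"grip":-1},{"x":4,"y":12,"z":2,"grip":-1},{"x":6,"y":18,"z":2,"grip":-1},{"x":8,"y":24,"z":2,"grip":-1},{"x":10,"y":30,"z":2,"grip":-1},{"x":12,"y":36,"z":2,"grip":-1},{"x":14,"y":42,"z":2,"grip":-1},{"x":16,"y":48,"z":2,"grip":-1},{"x":18,"y":54,"z":2,"grip":-1},{"x":19,"y":56,"z":2,"grip":-1},{"x":19,"y":56,"z":2,"grip":-1},{"x":19,"y":56,"z":2,"grip":-1}]' 40
python3 - <<'E'
from h import *
a=save("scene","pics/s1.png");b=save("top","pics/t1.png")
u,v=proj("scene",[.52,-.22,.04]).astype(int);print(u,v)
c=a[v-50:v+50,u-60:u+60,::-1]
cv2.imwrite("pics/c1.png",cv2.resize(c,None,fx=6,fy=6,interpolation=cv2.INTER_CUBIC))
E
```

```text
302 242invalid input
```

View pics/c1.png

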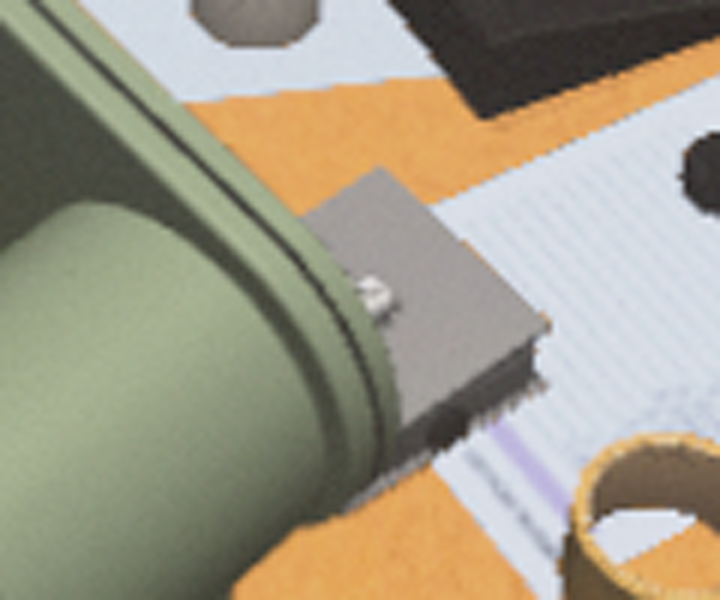

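The move was refused and the arm still blocks the view. I'll retry with every key given.

```bash
python3 -m inch '[{"x":6,"y":18,"z":2,"wx":0,"wy":0,"wz":0,"grip":-1},{"x":6,"y":18,"z":2,"wx":0,"wy":0,"wz":0,"grip":-1},{"x":6,"y":18,"z":2,"wx":0,"wy":0,"wz":0,"grip":-1}]' 40
```

```text
time_s: 0.57
tool_pos: [0.2323, -0.3696, 0.2509]
eef_rot: [[0.954, 0.3, 0.0], [0.3, -0.954, 0.0], [0.0, -0.0, -1.0]]
ft_force: [1.0, 0.2, 0.4]
grip_width: 0.0324
grip_force: 0.0
```

```bash
python3 -m inch '[{"x":13,"y":40,"z":0,"wx":0,"wy":0,"wz":0,"grip":-1},{"x":13,"y":40,"z":0,"wx":0,"wy":0,"wz":0,"grip":-1},{"x":13,"y":40,"z":0,"wx":0,"wy":0,"wz":0,"grip":-1},{"x":13,"y":40,"z":0,"wx":0,"wy":0,"wz":0,"grip":-1},{"x":13,"y":40,"z":0,"wx":0,"wy":0,"wz":0,"grip":-1},{"x":13,"y":40,"z":0,"wx":0,"wy":0,"wz":0,"grip":-1},{"x":13,"y":40,"z":0,"wx":0,"wy":0,"wz":0,"grip":-1},{"x":13,"y":40,"z":0,"wx":0,"wy":0,"wz":0,"grip":-1}]'
python3 - <<'E'
from h import *
a=save("scene","pics/s2.png");b=save("top","pics/t2.png")
u,v=proj("scene",[.52,-.22,.04]).astype(int);print(u,v)
c=a[v-40:v+40,u-50:u+50,::-1]
cv2.imwrite("pics/c2.png",cv2.resize(c,None,fx=8,fy=7,interpolation=cv2.INTER_CUBIC))
E
```

```text
time_s: 1.58
tool_pos: [0.3625, 0.031, 0.2509]
eef_rot: [[0.952, 0.307, -0.0], [0.307, -0.952, 0.0], [0.0, -0.0, -1.0]]
ft_force: [0.1, -0.1, -0.4]
grip_width: 0.0002
grip_force: 0.0
302 242
```

View pics/c2.png

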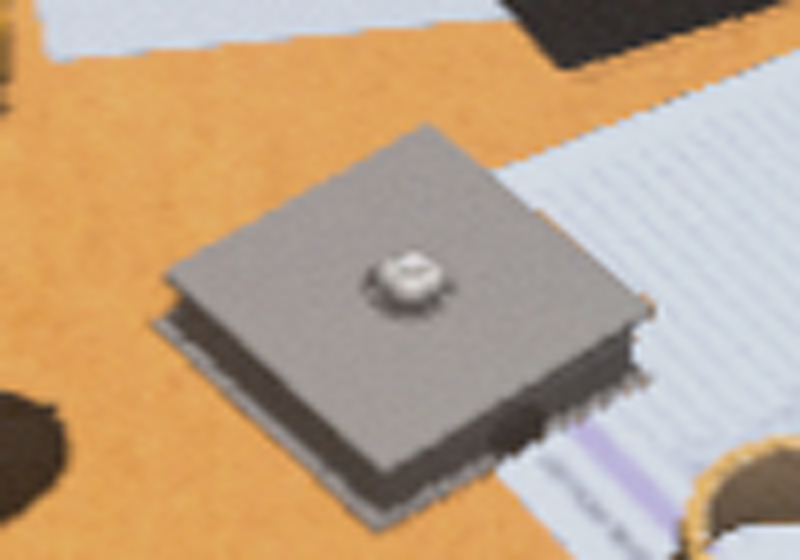

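The crop shows all four cover corners and the stud tip at crop (412,270). I'll triangulate the corners from both views to find the raised edge.

```bash
python3 - <<'E'
from h import *
def tri(s,t):
    A=[];B=[]
    rs=[ray("scene",*s),ray("top",*t)]
    M=0;b=0
    for o,d in rs:
        d=d/np.linalg.norm(d);P=np.eye(3)-np.outer(d,d);M=M+P;b=b+P@o
    x=np.linalg.solve(M,b)
    return x, [np.linalg.norm((np.eye(3)-np.outer(d,d)/(d@d))@(x-o)) for o,d in rs]
sc={"+x+y":(428,122),"+x-y":(655,308),"-x-y":(383,472),"-x+y":(165,278),"stud":(412,270)}
tp={"+x+y":(420,125),"+x-y":(655,100),"-x-y":(680,343),"-x+y":(437,365),"stud":(552,225)}
for k in sc:
    s=(252+sc[k][0]/8-.5,202+sc[k][1]/7-.5); t=(290+(tp[k][0]-360)/6-.5,150+tp[k][1]/6-.5)
    x,e=tri(s,t); print(k,x.round(4),np.round(e[0],4))
# cover mask in top, minAreaRect
b=cv2.imread("pics/t0.png");g=b[140:240,280:360].astype(int)
m=((abs(g[...,2]-g[...,0])<45)&(g.sum(2)>300)&(g.sum(2)<560)).astype(np.uint8)
n,l,st,c=cv2.connectedComponentsWithStats(m);i=l[60,40] or 1+np.argmax(st[1:,4]);print(st[i],c[i]+[280,140])
# cap top in top view
g=b[165:195,185:215].astype(int);print(g[8:22,8:22].sum(2))
E
```

```text
+x+y [ 0.5735 -0.154   0.0449] 0.0002
+x-y [ 0.5858 -0.2731  0.0442] 0.0
-x-y [ 0.4649 -0.2851  0.0344] 0.0019
-x+y [ 0.4553 -0.1637  0.0261] 0.0024
stud [ 0.5218 -0.2187  0.049 ] 0.0004
[  18    0   62   71 3774] [326.74006359 171.9218336 ]
[[533 509 475 468 479 473 475 487 476 441 461 525 545 548]
 [513 478 467 469 472 471 478 473 465 421 407 470 531 547]
 [491 472 466 473 473 474 475 479 484 469 410 396 491 541]
 [476 472 475 476 475 476 482 481 483 471 394 360 449 523]
 [471 465 475 478 475 478 480 481 482 469 384 309 365 466]
 [468 474 478 477 477 479 479 486 487 473 388 283 323 447]
 [486 471 478 477 480 474 482 481 489 467 389 296 326 449]
 [486 475 475 480 476 480 483 486 481 420 321 307 372 458]
 [471 467 478 475 483 485 485 476 455 369 285 351 453 510]
 [474 438 452 460 461 467 453 422 346 283 313 392 459 512]
 [493 407 370 367 382 370 349 322 286 310 407 480 501 524]
 [539 482 409 358 319 309 308 304 329 400 492 537 541 540]
 [550 548 525 483 448 460 454 416 419 483 543 550 542 542]
 [547 552 559 555 551 549 549 530 520 532 546 539 531 535]]
```

Both +x corners triangulate about 10 mm higher than the others, so the raised edge faces world +x, yawed about 0.09 rad. The stud is at about (0.5205,-0.2185) and the press point at about (0.565,-0.2145). I'll press with the shut fingers.

```bash
python3 -m inch '[{"x":20.2,"y":-24.5,"z":-5,"wx":0,"wy":0,"wz":0,"grip":-1},{"x":20.2,"y":-24.5,"z":-5,"wx":0,"wy":0,"wz":0,"grip":-1},{"x":20.2,"y":-24.5,"z":-5,"wx":0,"wy":0,"wz":0,"grip":-1},{"x":20.2,"y":-24.5,"z":-5,"wx":0,"wy":0,"wz":0,"grip":-1},{"x":20.2,"y":-24.5,"z":-5,"wx":0,"wy":0,"wz":0,"grip":-1},{"x":20.2,"y":-24.5,"z":-5,"wx":0,"wy":0,"wz":0,"grip":-1},{"x":20.2,"y":-24.5,"z":-15,"wx":0,"wy":0,"wz":0,"grip":-1},{"x":20.2,"y":-24.5,"z":-18,"wx":0,"wy":0,"wz":0,"grip":-1},{"x":20.2,"y":-24.5,"z":-19,"wx":0,"wy":0,"wz":0,"grip":-1},{"x":20.2,"y":-24.5,"z":-19,"wx":0,"wy":0,"wz":0,"grip":-1}]'
```

```text
time_s: 2.92
tool_pos: [0.5638, -0.217, 0.0616]
eef_rot: [[0.954, 0.3, -0.0], [0.3, -0.954, -0.0], [-0.0, -0.0, -1.0]]
ft_force: [0.2, 0.5, 0.4]
grip_width: 0.0005
grip_force: 0.0
```

```bash
python3 -m inch '[{"x":0,"y":0,"z":-0.5,"wx":0,"wy":0,"wz":0,"grip":-1},{"x":0,"y":0,"z":-0.9,"wx":0,"wy":0,"wz":0,"grip":-1},{"x":0,"y":0,"z":-1.2,"wx":0,"wy":0,"wz":0,"grip":-1},{"x":0,"y":0,"z":-1.5,"wx":0,"wy":0,"wz":0,"grip":-1},{"x":0,"y":0,"z":-1.8,"wx":0,"wy":0,"wz":0,"grip":-1},{"x":0,"y":0,"z":-2.0,"wx":0,"wy":0,"wz":0,"grip":-1}]'
```

```text
time_s: 3.68
tool_pos: [0.5646, -0.2164, 0.0414]
eef_rot: [[0.954, 0.301, 0.001], [0.301, -0.954, -0.0], [0.001, 0.001, -1.0]]
ft_force: [0.6, 0.8, 4.3]
grip_width: -0.0003
grip_force: 2.1
```

```bash
python3 -m inch '[{"x":0,"y":0,"z":-0.2,"wx":0,"wy":0,"wz":0,"grip":-1},{"x":0,"y":0,"z":-0.4,"wx":0,"wy":0,"wz":0,"grip":-1},{"x":0,"y":0,"z":-0.5,"wx":0,"wy":0,"wz":0,"grip":-1},{"x":0,"y":0,"z":-0.6,"wx":0,"wy":0,"wz":0,"grip":-1},{"x":0,"y":0,"z":-0.6,"wx":0,"wy":0,"wz":0,"grip":-1}]'
```

```text
time_s: 4.3
tool_pos: [0.5649, -0.2164, 0.036]
eef_rot: [[0.954, 0.301, 0.002], [0.301, -0.954, -0.0], [0.002, 0.001, -1.0]]
ft_force: [1.6, 2.4, 9.0]
grip_width: -0.0001
grip_force: 4.6
```

```bash
python3 -m inch '[{"x":0,"y":0,"z":-0.2,"wx":0,"wy":0,"wz":0,"grip":-1},{"x":0,"y":0,"z":-0.3,"wx":0,"wy":0,"wz":0,"grip":-1},{"x":0,"y":0,"z":-0.3,"wx":0,"wy":0,"wz":0,"grip":-1}]'
```

```text
time_s: 4.68
tool_pos: [0.565, -0.2164, 0.036]
eef_rot: [[0.954, 0.301, 0.003], [0.301, -0.954, -0.001], [0.003, 0.002, -1.0]]
ft_force: [-3.4, 4.1, 25.8]
grip_width: -0.0003
grip_force: 13.1
```

The cover bottomed out at z=0.036, reading 26 N and rigid, so it's level. I'll lift, open, move towards the cap and look again.

```bash
python3 -m inch '[{"x":0,"y":0,"z":3,"wx":0,"wy":0,"wz":0,"grip":-1},{"x":0,"y":0,"z":9,"wx":0,"wy":0,"wz":0,"grip":-1},{"x":-5,"y":4,"z":15,"wx":0,"wy":0,"wz":-0.15,"grip":1},{"x":-10,"y":9,"z":17,"wx":0,"wy":0,"wz":-0.3,"grip":1},{"x":-13,"y":14,"z":17,"wx":0,"wy":0,"wz":-0.45,"grip":1},{"x":-15,"y":19,"z":17,"wx":0,"wy":0,"wz":-0.6,"grip":1},{"x":-15,"y":19,"z":17,"wx":0,"wy":0,"wz":-0.75,"grip":1},{"x":-15,"y":19,"z":17,"wx":0,"wy":0,"wz":-0.75,"grip":1}]'
python3 - <<'E'
from h import *
a=save("scene","pics/s3.png");b=save("top","pics/t3.png")
u,v=proj("scene",[.55,.153,.02]).astype(int);u2,v2=proj("scene",[.52,-.22,.04]).astype(int);print(u,v,u2,v2)
f=lambda im,u,v,w,k:cv2.resize(im[v-w:v+w,u-w:u+w,::-1],(k,k),interpolation=cv2.INTER_CUBIC)
r1=np.hstack([f(a,u,v,15,300),f(b,198,178,15,300)])
r2=np.hstack([f(a,u2,v2,37,300),f(b,322,188,30,300)])
cv2.imwrite("pics/c3.png",np.vstack([r1,r2]))
E
```

```text
time_s: 5.68
tool_pos: [0.4127, -0.0259, 0.2015]
eef_rot: [[0.905, -0.426, -0.002], [-0.426, -0.905, -0.001], [-0.002, 0.002, -1.0]]
ft_force: [-0.1, -0.2, -0.4]
grip_width: 0.0855
grip_force: 0.0
246 167 302 242
```

View pics/c3.png

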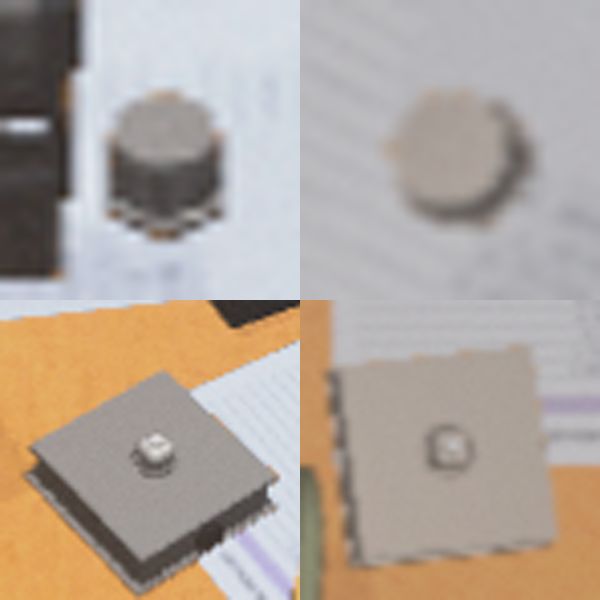

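Top row: cap top face at scene crop (165,128) and top crop (150,145). Bottom row: the cover now lies level, with the stud tip at scene crop (155,440) and top crop (450,447).

```bash
python3 - <<'E'
from h import *
def tri(s,t):
    M=0;b=0
    for o,d in (ray("scene",*s),ray("top",*t)):
        d=d/np.linalg.norm(d);P=np.eye(3)-np.outer(d,d);M=M+P;b=b+P@o
    return np.linalg.solve(M,b)
ct=(197.5,177);cs=(231+16.5-.5,152+12.8-.5)
st=(321.6,186.9);ss=(265+155*74/300-.5,205+140*74/300-.5)
print("cap",tri(cs,ct).round(4),onz("top",*ct,.03).round(4),onz("scene",*cs,.03).round(4))
print("stud",tri(ss,st).round(4),onz("top",*st,.058).round(4),onz("scene",*ss,.058).round(4))
E
```

```text
cap [0.5572 0.1587 0.0259] [0.5567 0.1579 0.03  ] [0.5547 0.1545 0.03  ]
stud [ 0.5213 -0.2181  0.0532] [ 0.5206 -0.2171  0.058 ] [ 0.5188 -0.2212  0.058 ]
```

```bash
python3 -m inch '[{"x":5,"y":6,"z":-2,"wx":0,"wy":0,"wz":0,"grip":1},{"x":9,"y":12,"z":-5,"wx":0,"wy":0,"wz":0,"grip":1},{"x":14.1,"y":18,"z":-9,"wx":0,"wy":0,"wz":0,"grip":1},{"x":14.1,"y":18,"z":-11,"wx":0,"wy":0,"wz":0,"grip":1},{"x":14.1,"y":18,"z":-11,"wx":0,"wy":0,"wz":0,"grip":1},{"x":14.1,"y":18,"z":-13,"wx":0,"wy":0,"wz":0,"grip":1},{"x":14.1,"y":18,"z":-15,"wx":0,"wy":0,"wz":0,"grip":1},{"x":14.1,"y":18,"z":-17,"wx":0,"wy":0,"wz":0,"grip":1},{"x":14.1,"y":18,"z":-19,"wx":0,"wy":0,"wz":0,"grip":1},{"x":14.1,"y":18,"z":-19.8,"wx":0,"wy":0,"wz":0,"grip":1},{"x":14.1,"y":18,"z":-19.8,"wx":0,"wy":0,"wz":0,"grip":1}]'
```

```text
time_s: 7.15
tool_pos: [0.5552, 0.1526, 0.004]
eef_rot: [[0.903, -0.43, -0.001], [-0.43, -0.903, -0.0], [-0.0, 0.001, -1.0]]
ft_force: [-0.3, 0.8, -0.7]
grip_width: 0.0853
grip_force: 0.0
```

```bash
python3 -m inch '[{"x":0,"y":0,"z":0,"wx":0,"wy":0,"wz":0,"grip":-1},{"x":0,"y":0,"z":0,"wx":0,"wy":0,"wz":0,"grip":-1},{"x":0,"y":0,"z":0,"wx":0,"wy":0,"wz":0,"grip":-1},{"x":0,"y":0,"z":0,"wx":0,"wy":0,"wz":0,"grip":-1},{"x":0,"y":0,"z":0,"wx":0,"wy":0,"wz":0,"grip":-1},{"x":0,"y":0,"z":0,"wx":0,"wy":0,"wz":0,"grip":-1}]' 80
```

```text
time_s: 7.9
tool_pos: [0.5558, 0.1538, 0.0051]
eef_rot: [[0.903, -0.429, 0.002], [-0.429, -0.903, 0.0], [0.002, -0.001, -1.0]]
ft_force: [-0.7, -0.3, 5.0]
grip_width: 0.0358
grip_force: 80.4
```

Grasped. I'll lift and carry it over the stud at a safe height, then look.

```bash
python3 -m inch '[{"x":0,"y":0,"z":2,"wx":0,"wy":0,"wz":0,"grip":-1},{"x":0,"y":0,"z":6,"wx":0,"wy":0,"wz":0,"grip":-1},{"x":0,"y":0,"z":10,"wx":0,"wy":0,"wz":0,"grip":-1},{"x":-1,"y":-5,"z":12,"wx":0,"wy":0,"wz":0,"grip":-1},{"x":-1.5,"y":-10,"z":12,"wx":0,"wy":0,"wz":0,"grip":-1},{"x":-2,"y":-15,"z":12,"wx":0,"wy":0,"wz":0,"grip":-1},{"x":-2.5,"y":-20,"z":12,"wx":0,"wy":0,"wz":0,"grip":-1},{"x":-3,"y":-25,"z":12,"wx":0,"wy":0,"wz":0,"grip":-1},{"x":-3.5,"y":-30,"z":12,"wx":0,"wy":0,"wz":0,"grip":-1},{"x":-3.5,"y":-35,"z":12,"wx":0,"wy":0,"wz":0,"grip":-1},{"x":-3.5,"y":-37.3,"z":12,"wx":0,"wy":0,"wz":0,"grip":-1},{"x":-3.5,"y":-37.3,"z":10,"wx":0,"wy":0,"wz":0,"grip":-1},{"x":-3.5,"y":-37.3,"z":8,"wx":0,"wy":0,"wz":0,"grip":-1},{"x":-3.5,"y":-37.3,"z":8,"wx":0,"wy":0,"wz":0,"grip":-1},{"x":-3.5,"y":-37.3,"z":8,"wx":0,"wy":0,"wz":0,"grip":-1}]'
python3 - <<'E'
from h import *
a=save("scene","pics/s4.png");b=save("top","pics/t4.png")
print(manip.observe()["tool_pos"],manip.observe()["ft_force"])
u,v=proj("scene",[.52,-.22,.06]).astype(int);print(u,v)
cv2.imwrite("pics/c4.png",cv2.resize(a[v-30:v+30,u-40:u+40,::-1],(800,600),interpolation=cv2.INTER_CUBIC))
E
```

```text
time_s: 9.78
tool_pos: [0.5205, -0.2195, 0.0846]
eef_rot: [[0.903, -0.43, 0.001], [-0.43, -0.903, -0.0], [0.001, 0.0, -1.0]]
ft_force: [-0.4, 0.4, -0.3]
grip_width: 0.0358
grip_force: 79.9
[ 0.52069727 -0.2195498   0.08493615] [ 0.10745763  0.75189445 -0.52660654]
302 238
```

View pics/c4.png

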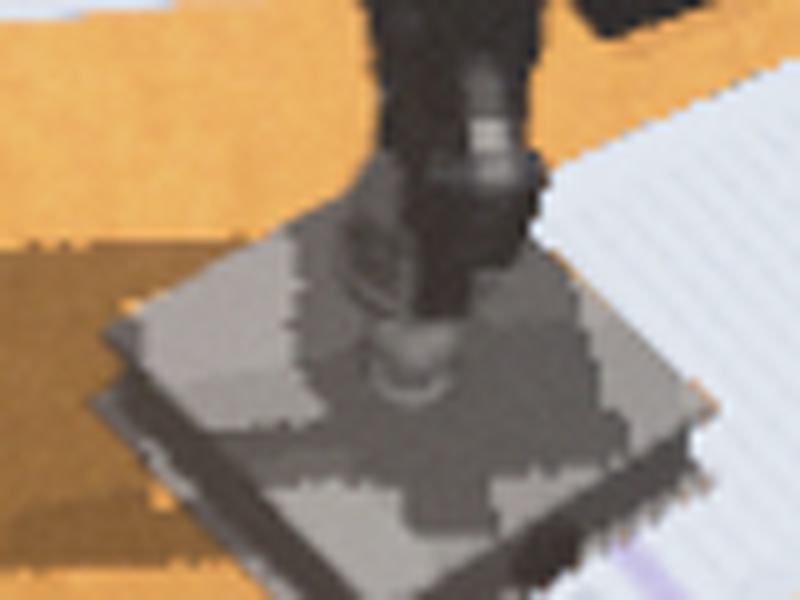

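The scene crop shows the cap held just above and behind the stud. The flange's left edge is at crop x≈346 and the stud's sides are at x≈370 and 460. I'll compare the lateral offset.

```bash
python3 - <<'E'
from h import *
u0,v0=302-40,238-30
c=lambda P:((proj("scene",P)+.5-[u0,v0])*10).round(1)
t=np.array([.866,-.5,0])
for z in(.036,.045,.058,.08,.0825,.095): 
    P=np.array([.5205,-.2185,z]);print(z,c(P),"flange L/R",c(P-t*.022),"body L",c(P-t*.019),"stud L,R",c(P-t*.008)[0],c(P+t*.008)[0])
im=cv2.imread("pics/s4.png");g=im.sum(2)
for v in range(v0+20,v0+42): print(v-v0,g[v,u0+26:u0+54])
E
```

```text
0.036 [405.3 357.6] flange L/R [325.4 357.6] body L [336.3 357.6] stud L,R 376.3 434.3
0.045 [408.  336.7] flange L/R [327.7 336.7] body L [338.6 336.7] stud L,R 378.8 437.2
0.058 [411.9 306.1] flange L/R [330.9 306. ] body L [342.  306.1] stud L,R 382.5 441.3
0.08 [418.7 253.2] flange L/R [336.6 253.1] body L [347.8 253.1] stud L,R 388.9 448.5
0.0825 [419.5 247.1] flange L/R [337.3 246.9] body L [348.5 247. ] stud L,R 389.6 449.3
0.095 [423.4 216.2] flange L/R [340.6 216.1] body L [351.9 216.1] stud L,R 393.3 453.5
20 [506 513 518 513 515 465 367 317 298 264 266 278 276 242 196 149 153 163
 158 150 166 156 177 176 199 166 154 167]
21 [509 512 517 467 366 314 309 304 291 245 244 265 275 246 169 161 160 159
 154 159 159 180 187 182 165 155 152 243]
22 [517 514 411 313 307 311 309 285 240 217 211 229 260 237 192 156 165 157
 153 156 160 176 182 170 167 160 157 628]
23 [461 463 403 311 310 307 310 285 239 189 201 210 223 221 222 187 148 152
 151 155 162 164 160 162 153 161 178 617]
24 [493 490 487 398 309 310 300 285 244 218 204 219 218 204 224 202 158 155
 154 168 167 170 176 168 161 1
[... 1317 characters left out ...]
 482 469 366 274 269 278 271 272 272 233 301 283 277 318 335 346 305
 281 246 258 272 272 272 285 278 277 277]
37 [461 461 447 465 356 275 274 269 268 265 249 305 295 265 283 283 277 303
 306 272 266 275 278 277 283 285 278 274]
38 [459 453 458 451 370 275 278 269 272 276 275 315 333 291 277 286 278 365
 341 278 263 275 275 271 278 282 287 283]
39 [461 446 452 448 453 362 281 276 275 273 281 272 327 363 368 376 373 368
 280 251 274 270 281 272 281 278 288 283]
40 [450 452 455 451 456 452 361 274 270 271 269 268 268 291 322 338 305 274
 267 277 276 269 281 278 283 276 277 283]
41 [443 446 434 448 444 439 343 281 275 273 267 275 277 274 280 280 276 277
 270 269 281 280 279 283 275 276 274 272]
```

Lateral alignment agrees within about 1 mm. I'll descend onto the cone and watch the forces.

```bash
python3 -m inch '[{"x":0,"y":0,"z":-1,"wx":0,"wy":0,"wz":0,"grip":-1},{"x":0,"y":0,"z":-1.8,"wx":0,"wy":0,"wz":0,"grip":-1},{"x":0,"y":0,"z":-2.2,"wx":0,"wy":0,"wz":0,"grip":-1},{"x":0,"y":0,"z":-2.5,"wx":0,"wy":0,"wz":0,"grip":-1},{"x":0,"y":0,"z":-2.5,"wx":0,"wy":0,"wz":0,"grip":-1}]'
```

```text
time_s: 10.5
tool_pos: [0.5205, -0.2196, 0.0591]
eef_rot: [[0.903, -0.43, 0.001], [-0.43, -0.903, -0.0], [0.001, 0.0, -1.0]]
ft_force: [-0.2, -1.2, -0.3]
grip_width: 0.0358
grip_force: 80.2
```

```bash
python3 -m inch '[{"x":0,"y":0,"z":-0.2,"wx":0,"wy":0,"wz":0,"grip":-1},{"x":0,"y":0,"z":-0.4,"wx":0,"wy":0,"wz":0,"grip":-1},{"x":0,"y":0,"z":-0.6,"wx":0,"wy":0,"wz":0,"grip":-1},{"x":0,"y":0,"z":-0.6,"wx":0,"wy":0,"wz":0,"grip":-1}]'
```

```text
time_s: 11.0
tool_pos: [0.5225, -0.2201, 0.0552]
eef_rot: [[0.903, -0.43, 0.006], [-0.43, -0.903, -0.002], [0.006, -0.001, -1.0]]
ft_force: [2.8, 0.8, 9.5]
grip_width: 0.0358
grip_force: 81.2
```

```bash
python3 -m inch '[{"x":0.15,"y":0,"z":-0.2,"wx":0,"wy":0,"wz":0,"grip":-1},{"x":0.15,"y":0,"z":-0.4,"wx":0,"wy":0,"wz":0,"grip":-1},{"x":0.15,"y":0,"z":-0.6,"wx":0,"wy":0,"wz":0,"grip":-1},{"x":0.15,"y":0,"z":-0.6,"wx":0,"wy":0,"wz":0,"grip":-1}]'
```

```text
time_s: 11.5
tool_pos: [0.5224, -0.2197, 0.0468]
eef_rot: [[0.903, -0.43, 0.002], [-0.43, -0.903, -0.001], [0.002, -0.0, -1.0]]
ft_force: [3.4, -1.5, -2.8]
grip_width: 0.0359
grip_force: 80.5
```

Past the click: the force has dropped and the balls are drawing the cap down. I'll keep pushing until it seats.

```bash
python3 -m inch '[{"x":0,"y":0,"z":-0.2,"wx":0,"wy":0,"wz":0,"grip":-1},{"x":0,"y":0,"z":-0.4,"wx":0,"wy":0,"wz":0,"grip":-1},{"x":0,"y":0,"z":-0.6,"wx":0,"wy":0,"wz":0,"grip":-1},{"x":0,"y":0,"z":-0.7,"wx":0,"wy":0,"wz":0,"grip":-1},{"x":0,"y":0,"z":-0.7,"wx":0,"wy":0,"wz":0,"grip":-1}]'
```

```text
time_s: 12.12
tool_pos: [0.5213, -0.2194, 0.041]
eef_rot: [[0.903, -0.43, -0.0], [-0.43, -0.903, -0.0], [-0.0, 0.0, -1.0]]
ft_force: [0.5, 0.1, 4.9]
grip_width: 0.0358
grip_force: 81.7
```

```bash
python3 -m inch '[{"x":0,"y":0,"z":-0.1,"wx":0,"wy":0,"wz":0,"grip":-1},{"x":0,"y":0,"z":-0.2,"wx":0,"wy":0,"wz":0,"grip":-1},{"x":0,"y":0,"z":-0.3,"wx":0,"wy":0,"wz":0,"grip":-1},{"x":0,"y":0,"z":-0.3,"wx":0,"wy":0,"wz":0,"grip":-1},{"x":0,"y":0,"z":-0.3,"wx":0,"wy":0,"wz":0,"grip":-1},{"x":0,"y":0,"z":-0.3,"wx":0,"wy":0,"wz":0,"grip":-1},{"x":0,"y":0,"z":-0.3,"wx":0,"wy":0,"wz":0,"grip":-1}]'
python3 - <<'E'
from h import *
a=save("scene","pics/s5.png");print(manip.observe()["ft_force"])
u,v=302,235
cv2.imwrite("pics/c5.png",cv2.resize(a[v-30:v+30,u-40:u+40,::-1],(800,600),interpolation=cv2.INTER_CUBIC))
E
```

```text
time_s: 13.0
tool_pos: [0.5214, -0.2195, 0.0409]
eef_rot: [[0.903, -0.43, 0.001], [-0.43, -0.903, -0.001], [0.001, 0.0, -1.0]]
ft_force: [-5.0, 2.4, 24.6]
grip_width: 0.0356
grip_force: 83.9
[-5.14445122  2.12013768 24.48561113]
```

View pics/c5.png

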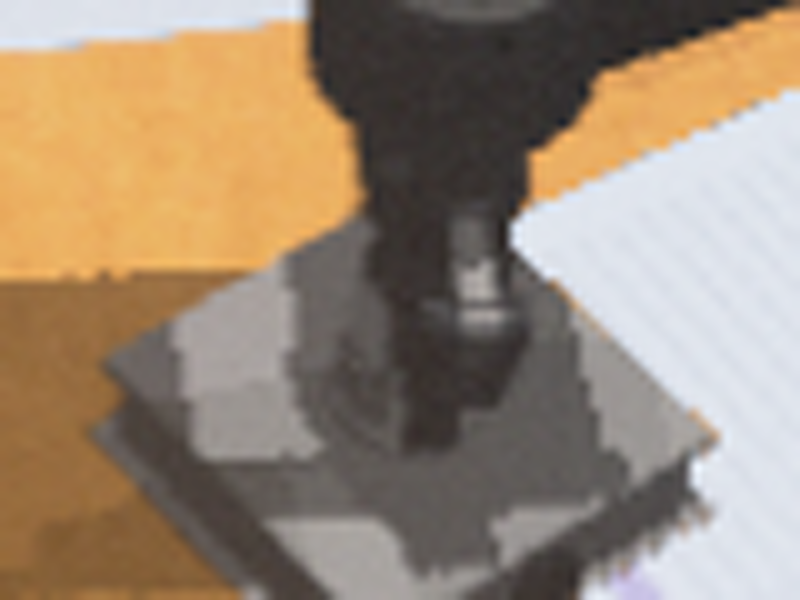

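The cap's flange lies flat on the level cover at crop (340–460, 440), the stud is hidden inside it, and the push is a steady 24 N. I'm handing it in.

```bash
python3 -c "
from bench import manip
print(manip.job_done())"
```

```text
the job is handed in; nothing more can be done
None
```

The cover was pressed level, then the cap was snapped onto the stud past the click; I handed the job in at about 13 s with the arm still pushing it against the cover at about 24 N, but no verdict came back.

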